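# Find and flag the high spot on a runout tester

### The arm

A 7-joint arm with a two-finger parallel gripper is mounted at the origin on the work surface. World frame = base frame: x ahead of the robot, y to its left, z up, the work surface at z = 0. Lengths are in m, angles in degrees, forces in N, time in s.
With the tool pointing down it reaches from about 0.425 to 0.875 m from the base axis. Payload 4.7 kg.
Tool frame: the origin (TCP) lies at the very end of the fingers, on their centre line; the grasp point (between the pads) lies 19 mm behind it (env.grip_point_offset is the distance from the TCP to the grasp point, in m); z points along the fingers, y is the line along which they close (so a half turn about z gives the same grasp; the last joint's range is limited). The gripper opens to 87 mm and grips with 3 to 60 N. Pads are 19 mm wide; open, the fingers measure 117 mm over their backs; the gripper's body (75 mm by 190 mm) begins 51 mm behind the grasp point.
Start: joints at [-65.14, 18.392, -4.016, 83.108, 1.295, 78.541, -3.26], TCP at [0.265, 0.594, 0.184] pointing down, gripper open.
Joint ranges: [-163.93, 163.93], [-17.29, 119.83], [-79.2, 71.16], [3.27, 140.29], [-89.18, 269.18], [5.43, 117.66], [-154.24, 154.24]. Speed limits (degrees/s): [147.25, 147.25, 180, 180, 180, 180, 180].

### API

Orientations are given as [roll, pitch, yaw] about the fixed x, y, z axes, in that order (R = Rz(yaw) Ry(pitch) Rx(roll)).
In Python, from cell import env gives the robot as it stands.
- The arm moves only by the tool jog_arm, never from a script. Its argument "motion" is a list of rows, each an object of numbers: "x", "y", "z": the shift along the tool's x, y, z in cm; "ax", "ay", "az": the turn, a rotation vector about the tool's x, y, z in degrees. In form: [{"x": .., "y": .., "z": .., "ax": .., "ay": .., "az": ..}, ...]. A call has exactly 5 rows; each row shifts and turns the commanded pose from where the row before left it, along the tool's axes as they then stand; what a row does not reach is not made up. A row lasts 1/10 s, in which the tool goes at most 50 mm and 8.59 degrees, less where a joint would pass 70% of its speed; a pose out of reach is approached as far as the arm can. A call is refused whole if a number of a shift passes 5 or a number of a turn 8.59, either way. A call with a gripper value outside its range is refused whole. "claw" is the gripper command: -1 is shut, 1 is fully open, values between are in proportion, set as the call begins (left out, the last holds). The fingers move at their own pace and stop on an object; "squeeze" is the grip in N (left out, the last holds). Time passes only in rows, so rows that do not move let the fingers close, or fill a call up. It gives the time, the measured TCP pose, the force, the opening and the grip force at its end, in the units of the state.
- env.get_obs(): the state, without advancing time (a new reading comes with each control period).
- env.read_camera(name): name is "scene" or "side" or "wrist"; returns the picture (480x640x3 uint8, red, green, blue); there is no depth.
- env.camera_params(name): a dict with "fx", "fy", "cx", "cy" (pixels), "extrinsics" (4x4, takes a point from world to camera coordinates). Camera axes: x right, y up, looking along -z (the intrinsics and any distortion apply to the point x, -y, -z); pixel columns grow to the right and rows downward; lengths in m; the calibration is good to about 2 mm. A picture is of the moment at which its call begins: read the wrist's pose just before it. camera_params takes no time and is no camera call; for the wrist camera it gives the pose at the moment of the call.
- env.sign_off(): hands the job in; it is judged then, once.
The state is a dict: "time_s": time; "qpos": joint angles; "joint_velocities": joint speeds; "effort": joint torques, N m; "tool_pos": TCP position; "tool_rot": TCP orientation; "force": force on the tool from outside, world axes, zero at the start; "wrist_torque": the same for the moment, N m; "grip_width": finger opening in m; "grasp_force": force on a finger pad.
Only numpy, scipy, OpenCV 4.12 (cv2) and the standard library are available. Lean on these libraries where they do the work, as an engineer would, in place of code of your own. Each camera call takes 0.05 s, during which the arm holds its last target. There are 200 camera calls.

### The job

Find the high spot of the covered rotor on the runout tester: push its orange tab round slowly and lightly with the closed fingertips (no pinching), feeling for where the rotor pushes hardest against the pointer, not the lower false spot, and leave it stopped there. Then stand the yellow marker upright on the cover right beside the pointer, the rotor still stopped on its high spot, and leave the brass weight, the multimeter and the screwdriver alone.

Things in the scene. Friction and masses are not known exactly. Their poses are not given: they have to be found in the camera images.
- tester: Fixed runout tester on the bench: round grey base (170 mm across) that carries the rotor, and a blue pointer housing on its +x side. Origin on the bench on the rotor's axis; z up; its +x axis points from the rotor's axis to the pointer.
- wheel: Rotor: aluminium cover disc 180 mm across, 8 mm thick, turning endlessly either way about a vertical axis. Origin on the axis at the cover's top face, 75 mm above the bench; a hub 32 mm across stands 10 mm above that face. Its own +x axis points along the orange tab. Turning it on the round takes about 0.13 N m (2 N at 65 mm out), nearly all dry friction, so it stays where it is left on the round.
- tab (a point): Middle of the top edge of the orange upright push tab on the cover, 60 mm out from the axis, 110 mm above the bench. The tab reaches from 35 to 85 mm out, is 12 mm thick and stands 35 mm above the cover. Push on its broad faces.
- cam_axis (a point): Point on the rotor's axis at the height of the hidden cam, 45 mm above the bench. Fast to the rotor, its edge is round but for a high spot, 6 mm proud, crest 8 degrees wide, flanks to 21 degrees either side of the middle, at an unknown angle at least 65 degrees from the tab; and a false spot, 2 mm proud, to 10 degrees either side, 126 degrees counter-clockwise (from above) from the high spot.
- housing: Blue pointer housing 62 x 50 x 50 mm, fixed on the tester on its +x side, its centre 136 mm out from the rotor's axis. Origin at the centre of its underside, 12 mm above the bench, axes as the tester's. Everything on it stays below 70 mm, lower than the cover's top. It carries the sprung pointer.
- pointer (a point): Where the pointer bears on the cam's round edge, under the cover (at rest; it does not follow). It presses 4.5 N on the round, 9 N on the false crest, 18 N on the high crest. Climbing the high spot takes up to 0.37 N m more than the round (about 6 N more at 65 mm out), the false one 0.12. Let go on the high crest (6 degrees either side of its middle) the rotor stays; on a flank it rolls back down.
- dial (a point): Centre of the white dial, 50 mm across, on the housing's top. Its red needle shows how far the pointer is pushed out: on the round it points to the tester's -y; it turns counter-clockwise (from above) 0.5 rad per mm, to 1 rad at the false crest, 3 rad (nearly +y) at the high crest. The rotor counts as on its high spot with the needle past 2.25 rad, within about 13 degrees of the crest's middle.
- mark (a point): Fixed point of the tester, right beside the pointer: 70 mm out from the rotor's axis along the tester's +x axis, at the height of the cover's top face (75 mm above the bench). The marker goes here.
- marker: Loose round marker with a yellow grip 26 mm across on a steel foot 28 mm across, 30 mm tall, 50 g. Origin at the centre of its underside, z up.
- weight: Loose brass weight, 34 mm across, 50 mm tall, with a knob on top; a bystander. Origin at the centre of its underside.
- meter: Loose yellow multimeter, 170 x 85 x 39 mm, lying flat; a bystander. Origin at the centre of its underside.
- driver: Loose screwdriver about 170 mm long, lying on the bench; a bystander.

How it is judged (in metres and radians):
On the way, in this order (a step that is already met when the one before it is completed fails the run):
1. the rotor stands still on its high spot (the pointer is pressed with more than 14.5 N), the marker not yet on the cover (contact force between housing and wheel above 14.5 N and angular speed of wheel below 0.05 rad/s and height (world z) of marker below 0.04 m), for 0.5 s.
2. the marker stands on the cover beside the pointer (horizontal distance between marker and mark below 0.015 m and contact force between marker and wheel above 0.1 N), for 0.2 s.
At the end, for the whole second after the job is handed in: The rotor stands still with its high spot at the pointer (pointer force above 14.5 N, within about 13 degrees of the crest's middle), and the marker stands released and upright on the cover, its centre within 15 mm of the mark beside the pointer (contact force between housing and wheel above 14.5 N and angular speed of wheel below 0.05 rad/s and horizontal distance between marker and mark below 0.015 m and z of marker in the frame of mark between -0.004 and 0.004 m and angle between marker's own z axis and vertical below 0.1 rad and linear speed of marker below 0.02 m/s); the robot touches nothing.
It fails at once if the rotor is pushed or pinched with more than 20 N (contact force between any of the fingers, the arm and wheel above 20 N).
It fails at once if the rotor is spun fast (over 4 rad/s) (angular speed of wheel above 4 rad/s).
It fails at once if the brass weight, the multimeter or the screwdriver is moved by more than 20 mm (distance of any of weight, meter, driver from where it was at the start of the episode above 0.02 m).
It also fails if it takes over 72 s, if anything falls off the work surface, if the arm or the gripper's body presses on something with over 40 N, if the wrist force passes 120 N, or if a joint passes its speed limit or range.

## Working session

There is one attempt and no reset: what is moved stays moved. The work goes in short steps, Python scripts to look and compute and a tool call to move; the robot and the scene stay as the last step left them, time stands still between calls to the robot, and variables do not carry over. Pictures are saved under pics/ and viewed, at most 10 in all, crops included, and the job is handed in when it is done.

Besides the shell and the picture viewer there is one more tool, called after ">>>" by a JSON object that holds its "api" and its "payload", one argument or row to a line. jog_arm: Moves the arm, as the interface text tells. Its arguments: {"type":"object","properties":{"motion":{"type":"array"},"claw":{"type":"number"},"squeeze":{"type":"number"}},"required":["motion"]}

```bash
mkdir -p pics; ls
python3 - <<'E'
from cell import env
import cv2, numpy as np
o=env.get_obs(); print({k:np.round(v,3) for k,v in o.items()})
for n in ("scene","side"):
    im=env.read_camera(n); cv2.imwrite(f"pics/{n}0.png",im[:,:,::-1])
    p=env.camera_params(n); print(n,p)
E
```

```text
pics
{'time_s': np.float64(0.0), 'qpos': array([-65.14 ,  18.441,  -4.019,  83.174,   1.298,  78.541,  -3.261]), 'joint_velocities': array([ 0.014, -0.101,  0.056,  0.048, -0.021, -0.067,  0.149]), 'effort': array([-0.0000e+00, -4.9129e+01, -4.0400e-01, -3.1253e+01, -6.4000e-02,
        4.4000e-02,  0.0000e+00]), 'tool_pos': array([0.265, 0.593, 0.183]), 'tool_rot': array([-1.79889e+02,  7.00000e-03,  1.55952e+02]), 'force': array([ 0.348,  0.147, -0.708]), 'wrist_torque': array([ 0.031,  0.021, -0.039]), 'grasp_force': np.float64(0.0), 'grip_width': np.float64(0.088)}
scene {'fx': 442.3952110725283, 'fy': 442.3952110725283, 'cx': 317.3131951090716, 'cy': 234.54229531338663, 'extrinsics': array([[ 0.5944136 ,  0.80411253, -0.00868991, -0.32886549],
       [-0.52073172,  0.39312335,  0.7578209 ,  0.23099515],
       [ 0.61278948, -0.44593394,  0.65240476, -1.1999771 ],
       [ 0.        ,  0.        ,  0.        ,  1.        ]])}
side {'fx': 573.288921546462, 'fy': 573.288921546462, 'cx': 326.3497965295047, 'cy': 246.71968994285382, 'extrinsics': array([[-9.94786635e-01, -1.01972136e-01,  1.11107557e-03,
         5.64165814e-01],
       [ 7.30465135e-02, -7.04916194e-01,  7.05519217e-01,
        -8.30580403e-02],
       [-7.11600866e-02,  7.01922248e-01,  7.08689918e-01,
        -1.22219760e+00],
       [ 0.00000000e+00,  0.00000000e+00,  0.00000000e+00,
         1.00000000e+00]])}
```

View pics/scene0.png

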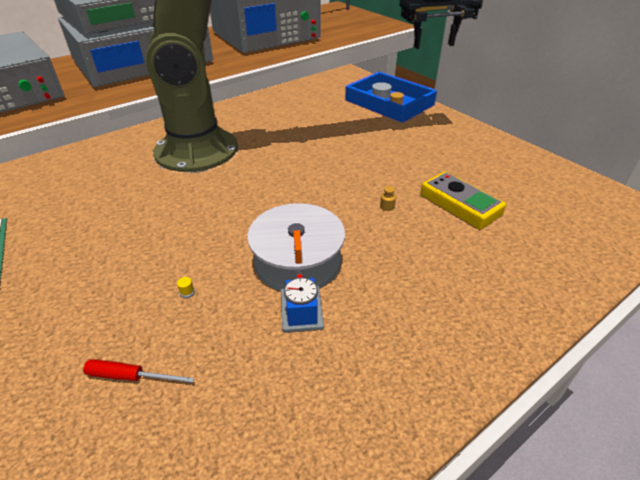

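View pics/side0.png

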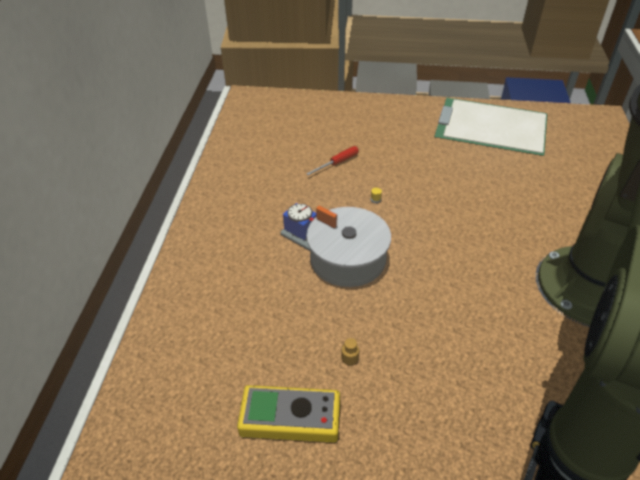

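The scene view shows the hub at about (296,230), the orange tab from there to (298,262), the dial at (300,290) and the marker at (185,287). In the side view the hub is at (349,232), the tab at (327,217), the dial at (299,212) and the marker at (376,195).

```bash
cat > h.py <<'E'
from cell import env
import cv2, numpy as np
def plane(n,uv,z,P=None):
    p=P or env.camera_params(n); E=p["extrinsics"]; R=E[:3,:3]; c=-R.T@E[:3,3]
    d=R.T@np.array([(uv[0]-p["cx"])/p["fx"],-(uv[1]-p["cy"])/p["fy"],-1])
    return c+d*(z-c[2])/d[2]
def blobs(im,lo,hi,roi,amin=15):
    hsv=cv2.cvtColor(im,cv2.COLOR_RGB2HSV); m=cv2.inRange(hsv,lo,hi)
    k=np.zeros_like(m); x0,y0,x1,y1=roi; k[y0:y1,x0:x1]=m[y0:y1,x0:x1]
    cs,_=cv2.findContours(k,cv2.RETR_EXTERNAL,cv2.CHAIN_APPROX_NONE)
    return sorted([c for c in cs if cv2.contourArea(c)>amin],key=cv2.contourArea)[::-1]
def cen(c):
    M=cv2.moments(c); return M["m10"]/M["m00"],M["m01"]/M["m00"]
E
python3 - <<'E'
from h import *
R={"scene":dict(disc=(235,190,360,270),dial=(275,270,325,310),mk=(165,265,205,305),tab=(280,225,315,275)),
   "side":dict(disc=(300,200,400,265),dial=(280,195,318,228),mk=(362,180,392,208),tab=(310,200,345,232))}
for n in R:
    im=cv2.imread(f"pics/{n}0.png")[:,:,::-1].copy(); r=R[n]
    c=blobs(im,(0,0,150),(180,60,255),r["disc"])[0]
    # rim: top-face pixels cast to plane z=.075, circle fit on hull
    h=cv2.convexHull(c)[:,0,:]
    w=np.array([plane(n,q,.075)[:2] for q in h]).astype(np.float32)
    (x,y),rad=cv2.minEnclosingCircle(w); print(n,"disc",x,y,rad,cen(c))
    for z in (.07,):
        d=blobs(im,(0,0,170),(180,60,255),r["dial"])[0]; dc=cv2.minAreaRect(d); print(" dial",dc,plane(n,dc[0],z))
    m=blobs(im,(22,150,120),(33,255,255),r["mk"])[0]; print(" mk",cv2.boundingRect(m),cen(m),plane(n,cen(m),.018))
    t=blobs(im,(5,180,120),(14,255,255),r["tab"])[0]; print(" tab",cv2.boundingRect(t),cen(t),plane(n,cen(t),.095))
E
```

```text
scene disc 0.5240381956100464 -0.026781495660543442 0.09033758193254471 (295.7341144184083, 234.8093730208993)
 dial ((300.5, 290.0), (22.0, 29.0), 90.0) [ 0.64286632 -0.09932571  0.07      ]
 mk (177, 277, 15, 18) (184.38516532618408, 285.12957998212687) [ 0.46780774 -0.23445815  0.018     ]
 tab (293, 230, 8, 33) (297.3228803716608, 245.4134727061556) [ 0.57443408 -0.05735628  0.095     ]
side disc 0.5223487019538879 -0.027317246422171593 0.0904066190123558 (350.2485229655041, 236.8149895178197)
 dial ((299.5, 211.0), (14.0, 21.0), 90.0) [ 0.6374567  -0.09527499  0.07      ]
 mk (372, 188, 10, 11) (376.11678832116786, 192.35766423357666) [ 0.46864152 -0.24120282  0.018     ]
 tab (318, 207, 16, 9) (323.3434343434343, 210.1111111111111) [ 0.58157008 -0.0756583   0.095     ]
```

>>> {"api": "jog_arm", "payload": {
  "motion": [
    {"x": -2.7,"y": -2.1},
    {"x": -3.7,"y": -2.9},
    {"x": -3.7,"y": -2.9},
    {"x": -3.7,"y": -2.9},
    {"x": -3.7,"y": -2.9}
  ],
  "claw": -1,
  "squeeze": 10
}}

```text
$.motion[0]: bad value
```

>>> {"api": "jog_arm", "payload": {
  "motion": [
    {"x": -3.7,"y": -2.9},
    {"x": -3.7,"y": -2.9},
    {"x": -3.7,"y": -2.9},
    {"x": -3.7,"y": -2.9},
    {"x": -3.7,"y": -2.9}
  ]
}}

```text
$.motion[0]: bad value
```

>>> {"api": "jog_arm", "payload": {
  "motion": [
    {"x": -3.7,"y": -2.9},
    {"x": -3.7,"y": -2.9},
    {"x": -3.7,"y": -2.9},
    {"x": -3.7,"y": -2.9},
    {"x": -1,"y": -0.8,"az": 8}
  ]
}}

```text
$.motion[0]: bad value
```

>>> {"api": "jog_arm", "payload": {
  "motion": [
    {"x": -2.7,"y": -2.1,"z": 0,"ax": 0,"ay": 0,"az": 0},
    {"x": -3.7,"y": -2.9,"z": 0,"ax": 0,"ay": 0,"az": 0},
    {"x": -3.7,"y": -2.9,"z": 0,"ax": 0,"ay": 0,"az": 0},
    {"x": -3.7,"y": -2.9,"z": 0,"ax": 0,"ay": 0,"az": 0},
    {"x": -3.7,"y": -2.9,"z": 0,"ax": 0,"ay": 0,"az": 0}
  ],
  "claw": -1,
  "squeeze": 10
}}

```text
time_s: 0.6
tool_pos: [0.3694, 0.3951, 0.1839]
tool_rot: [-180.0, -0.0, 156.0]
force: [1.3, -0.3, -0.2]
grip_width: 0.055
grasp_force: 0.0
```

>>> {"api": "jog_arm", "payload": {
  "motion": [
    {"x": -3.7,"y": -2.9,"z": 0,"ax": 0,"ay": 0,"az": 0},
    {"x": -3.7,"y": -2.9,"z": 0,"ax": 0,"ay": 0,"az": 0},
    {"x": -3.7,"y": -2.9,"z": 0,"ax": 0,"ay": 0,"az": 0},
    {"x": -3.7,"y": -2.9,"z": 0,"ax": 0,"ay": 0,"az": 0},
    {"x": -3.7,"y": -2.9,"z": 0,"ax": 0,"ay": 0,"az": 0}
  ]
}}

```text
time_s: 1.1
tool_pos: [0.4791, 0.1874, 0.1842]
tool_rot: [180.0, -0.0, 156.0]
force: [0.4, 0.7, -0.3]
grip_width: 0.0149
grasp_force: 0.0
```

>>> {"api": "jog_arm", "payload": {
  "motion": [
    {"x": -3.7,"y": -2.9,"z": 0,"ax": 0,"ay": 0,"az": 0},
    {"x": -3.7,"y": -2.9,"z": 0,"ax": 0,"ay": 0,"az": 0},
    {"x": -3.7,"y": -2.9,"z": 0,"ax": 0,"ay": 0,"az": 0},
    {"x": -3.7,"y": -2.9,"z": 0,"ax": 0,"ay": 0,"az": 0},
    {"x": -1,"y": -0.8,"z": 0,"ax": 0,"ay": 0,"az": 8}
  ]
}}

```text
time_s: 1.6
tool_pos: [0.5737, 0.0045, 0.1842]
tool_rot: [-179.8, 0.1, 147.4]
force: [0.2, -0.6, -0.7]
grip_width: 0.0003
grasp_force: 0.0
```

Run:
```python
from h import *
o=env.get_obs();print(o["tool_pos"],o["tool_rot"],o["qpos"][6])
im=env.read_camera("wrist");cv2.imwrite("pics/w1.png",im[:,:,::-1]);import pickle;pickle.dump(env.camera_params("wrist"),open("w1.pkl","wb"))
```

```text
[0.57368509 0.0045311  0.18417653] [-1.79847622e+02  1.38632486e-01  1.47368833e+02] 57.585935236200626
```

View pics/w1.png

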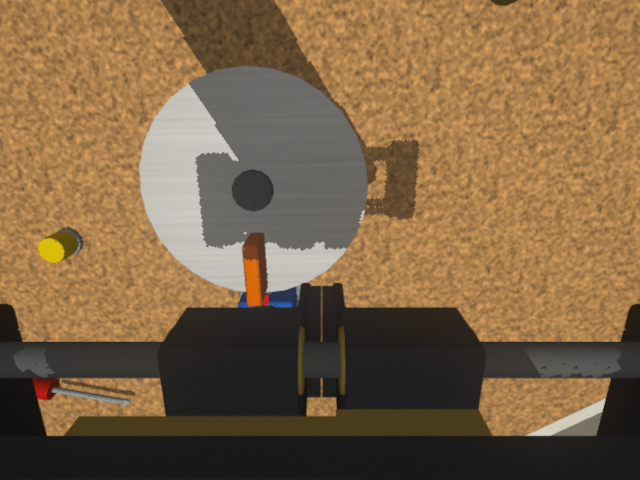

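The wrist view shows the hub at (252,190), the tab running down to about (254,304), the marker top at (52,249), and the closed fingers at (322,340), to the right of the tab.

Run:
```python
from h import *
import pickle
P=pickle.load(open("w1.pkl","rb")); im=cv2.imread("pics/w1.png")[:,:,::-1].copy()
f=lambda uv,z: plane("wrist",uv,z,P)[:2].round(4)
hs=cv2.cvtColor(im,cv2.COLOR_RGB2HSV)
print("hub",f((252,190),.085))
c=blobs(im,(0,0,70),(180,40,255),(130,55,380,295))[0]
h=cv2.convexHull(c)[:,0,:]; h=h[h[:,1]<270]; w=np.array([f(q,.075) for q in h]); A=np.c_[2*w,np.ones(len(w))]; s=np.linalg.lstsq(A,(w**2).sum(1),rcond=None)[0]; print("disc fit",s[:2],np.sqrt(s[2]+s[:2]@s[:2]))
t=blobs(im,(5,150,60),(14,255,255),(230,225,285,312))[0]; print(cv2.boundingRect(t),cv2.minAreaRect(t))
ax=np.array([.523,-.027])
for uv in ((254,303),(263,303),(250,236),(262,236),(247,303)):
    for z in (.11,): d=f(uv,z)-ax; print(uv,f(uv,z),np.hypot(*d),np.degrees(np.arctan2(d[1],d[0])))
m=blobs(im,(22,150,100),(33,255,255),(20,210,90,280))[0]; print("mk",cv2.boundingRect(m),f((52,249),.03),f((66,244),.012))
```

```text
hub [ 0.5224 -0.0247]
disc fit [ 0.52290829 -0.02549436] 0.08920738370223527
(243, 233, 23, 73) ((253.81707763671875, 269.1463623046875), (72.38331604003906, 20.17001724243164), 86.87786865234375)
(254, 303) [ 0.5925 -0.0687] 0.08105023133834968 -30.96375653207352
(263, 303) [ 0.5962 -0.0629] 0.08152944253458373 -26.12504835510825
(250, 236) [ 0.5473 -0.0395] 0.02732654387221332 -27.221438919403997
(262, 236) [ 0.5521 -0.0322] 0.02956095397648731 -10.131486091558958
(247, 303) [ 0.5895 -0.0732] 0.08097339069101651 -34.78913230892208
mk (38, 236, 28, 27) [ 0.4679 -0.2307] [ 0.4699 -0.2296]
```

>>> {"api": "jog_arm", "payload": {
  "motion": [
    {"x": -2,"y": -0.9,"z": 0,"ax": 0,"ay": 0,"az": 0},
    {"x": -1.8,"y": -0.9,"z": 0,"ax": 0,"ay": 0,"az": 0},
    {"x": 0,"y": 0,"z": 3.2,"ax": 0,"ay": 0,"az": 0},
    {"x": 0,"y": 0,"z": 3.2,"ax": 0,"ay": 0,"az": 0},
    {"x": 0,"y": 0,"z": 3.1,"ax": 0,"ay": 0,"az": 0}
  ]
}}

```text
time_s: 2.15
tool_pos: [0.5946, -0.0223, 0.0879]
tool_rot: [180.0, -0.1, 148.1]
force: [0.9, -0.1, 0.2]
grip_width: 0.0005
grasp_force: 0.0
```

>>> {"api": "jog_arm", "payload": {
  "motion": [
    {"x": 0,"y": 0,"z": 0,"ax": 0,"ay": 0,"az": 0},
    {"x": 0,"y": -0.3,"z": 0,"ax": 0,"ay": 0,"az": 0},
    {"x": 0,"y": -0.3,"z": 0,"ax": 0,"ay": 0,"az": 0},
    {"x": 0,"y": -0.2,"z": 0,"ax": 0,"ay": 0,"az": 0},
    {"x": 0,"y": -0.2,"z": 0,"ax": 0,"ay": 0,"az": 0}
  ]
}}

```text
time_s: 2.65
tool_pos: [0.5907, -0.0324, 0.0909]
tool_rot: [179.9, 0.1, 147.9]
force: [-0.7, -0.0, -0.2]
grip_width: 0.0005
grasp_force: 0.0
```

>>> {"api": "jog_arm", "payload": {
  "motion": [
    {"x": 0,"y": -0.1,"z": 0,"ax": 0,"ay": 0,"az": 0},
    {"x": 0,"y": -0.1,"z": 0,"ax": 0,"ay": 0,"az": 0},
    {"x": 0,"y": -0.1,"z": 0,"ax": 0,"ay": 0,"az": 0},
    {"x": 0,"y": -0.1,"z": 0,"ax": 0,"ay": 0,"az": 0},
    {"x": 0,"y": -0.1,"z": 0,"ax": 0,"ay": 0,"az": 0}
  ]
}}

```text
time_s: 3.15
tool_pos: [0.5872, -0.0364, 0.0893]
tool_rot: [-180.0, -0.0, 148.0]
force: [0.4, 0.9, -0.9]
grip_width: 0.0006
grasp_force: 0.0
```

>>> {"api": "jog_arm", "payload": {
  "motion": [
    {"x": 0,"y": -0.3,"z": 0,"ax": 0,"ay": 0,"az": 0},
    {"x": -0.1,"y": -0.32,"z": 0,"ax": 0,"ay": 0,"az": 3},
    {"x": -0.1,"y": -0.32,"z": 0,"ax": 0,"ay": 0,"az": 3},
    {"x": -0.1,"y": -0.32,"z": 0,"ax": 0,"ay": 0,"az": 3},
    {"x": -0.1,"y": -0.32,"z": 0,"ax": 0,"ay": 0,"az": 3}
  ]
}}

```text
time_s: 3.65
tool_pos: [0.5811, -0.052, 0.0893]
tool_rot: [-180.0, 0.0, 135.8]
force: [-0.7, -0.2, 0.4]
grip_width: 0.0003
grasp_force: 0.0
```

>>> {"api": "jog_arm", "payload": {
  "motion": [
    {"x": -0.1,"y": -0.32,"z": 0,"ax": 0,"ay": 0,"az": 3},
    {"x": -0.1,"y": -0.32,"z": 0,"ax": 0,"ay": 0,"az": 3},
    {"x": -0.1,"y": -0.32,"z": 0,"ax": 0,"ay": 0,"az": 3},
    {"x": -0.1,"y": -0.32,"z": 0,"ax": 0,"ay": 0,"az": 3},
    {"x": -0.1,"y": -0.32,"z": 0,"ax": 0,"ay": 0,"az": 3}
  ]
}}

```text
time_s: 4.15
tool_pos: [0.572, -0.066, 0.0893]
tool_rot: [-180.0, 0.0, 120.8]
force: [-0.4, 0.5, -0.3]
grip_width: 0.0007
grasp_force: 0.0
```

```bash
cat >> h.py <<'E'
def look(name):
    im=env.read_camera("scene"); cv2.imwrite(f"pics/{name}.png",cv2.resize(im[190:330,220:370,::-1],None,fx=4,fy=4,interpolation=cv2.INTER_CUBIC))
    hs=cv2.cvtColor(im,cv2.COLOR_RGB2HSV); hs=hs[278:303,283:319]
    m=(cv2.inRange(hs,(0,120,90),(8,255,255))|cv2.inRange(hs,(170,120,90),(180,255,255)))
    v,u=np.nonzero(m); C=DIAL; ang=[]
    for a,b in zip(u,v):
        d=plane("scene",(a+283,b+278),.07)[:2]-C
        if .003<np.hypot(*d)<.03: ang.append(np.exp(1j*np.arctan2(d[1],d[0])))
    a=np.angle(np.mean(ang)) if ang else np.nan
    need=(a-np.radians(-31.4)+np.pi/2)%(2*np.pi)
    o=env.get_obs(); print("t",o["time_s"],"needle",round(need,2),len(ang),"F",o["force"].round(1),o["tool_pos"].round(4),"yaw",round(o["tool_rot"][2],1))
DIAL=plane("scene",(300.5,290),.07,env.camera_params("scene"))[:2]
E
python3 -c "
from h import *
look('a1')"
```

```text
t 4.2 needle 5.86 11 F [ 0.4  0.3 -0.7] [ 0.5716 -0.0666  0.0893] yaw 120.7
```

View pics/a1.png

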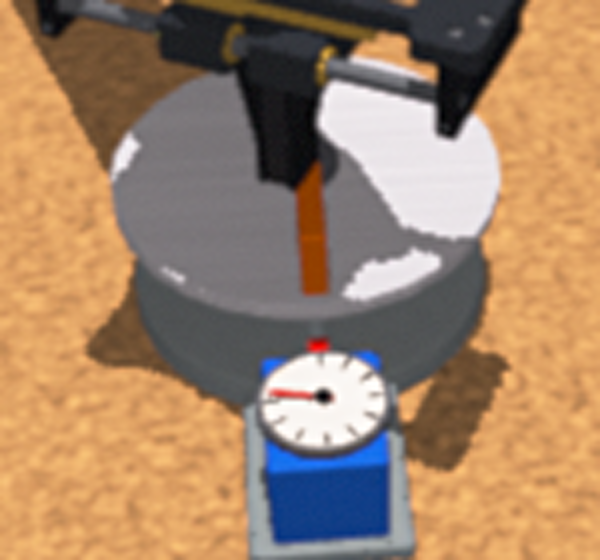

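The crop shows the tab still at its start (crop 312,160 to 315,293) and the needle at zero. The fingertips end at about crop (285,185), which is higher or further back than the pose says, so I'll check from the side.

Run:
```python
from h import *
im=env.read_camera("side");cv2.imwrite("pics/s2.png",cv2.resize(im[150:290,270:420,::-1],None,fx=4,fy=4,interpolation=cv2.INTER_CUBIC))
def proj(n,X):
    p=env.camera_params(n);q=p["extrinsics"]@np.r_[X,1];return p["cx"]+p["fx"]*q[0]/-q[2],p["cy"]+p["fy"]*q[1]/q[2]
for z in (.089,.1,.11,.12,.13):print(z,np.round(proj("scene",[.572,-.0667,z]),1),np.round(proj("side",[.572,-.0667,z])-np.array([270,150]),1)*4)
```

```text
0.089 [292.2 249.4] [229.2 260.8]
0.1 [291.9 244.7] [229.2 245.6]
0.11 [291.6 240.3] [229.2 231.6]
0.12 [291.3 235.8] [229.2 217.6]
0.13 [291.1 231.3] [229.2 203.2]
```

View pics/s2.png

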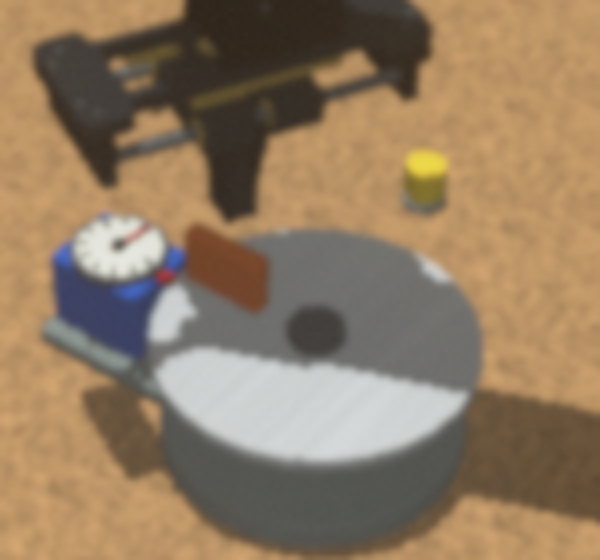

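Run:
```python
from h import *
def proj(n,X):
    p=env.camera_params(n);q=p["extrinsics"]@np.r_[X,1];return p["cx"]+p["fx"]*q[0]/-q[2],p["cy"]+p["fy"]*q[1]/q[2]
y=np.array([.407,.914])
for s in (-1,1):
  for z in (.183,.213): print(s,z,np.round(proj("scene",[*(np.array([.265,.593])+s*.05*y),z]),1))
print(env.grip_point_offset)
W=env.camera_params("wrist")["extrinsics"]; c=-W[:3,:3].T@W[:3,3]; print("cam",c, env.get_obs()["tool_pos"], env.get_obs()["qpos"])
print(np.round(proj("wrist",[.572,-.0667,.089]),0),np.round(proj("wrist",[.572,-.0667,.12]),0))
cv2.imwrite("pics/o.png",cv2.resize(cv2.imread("pics/scene0.png")[0:80,380:500],None,fx=5,fy=5))
```

```text
-1 0.183 [413.4  62.3]
-1 0.213 [414.9  50.6]
1 0.183 [448.4  59.1]
1 0.213 [450.5  47.6]
0.0187
cam [0.52916245 0.00491064 0.28993571] [ 0.57183649 -0.0663963   0.08936288] [-23.20556942  14.29728286  31.3616457  101.84109036  -8.06725236
  66.10120316  41.53783099]
[321. 273.] [321. 298.]
```

View pics/o.png

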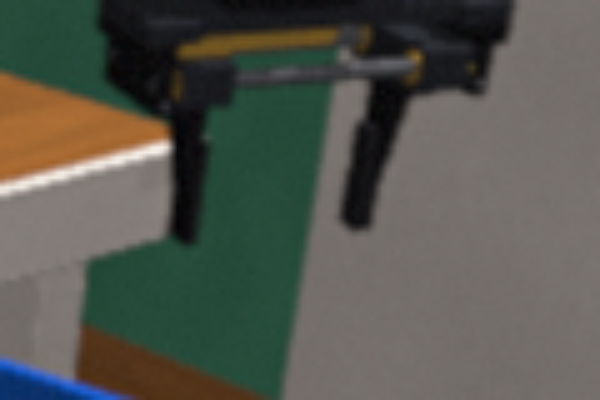

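Both views put the real fingertips about 30 mm above the reported TCP: about 0.12 m where 0.089 m is reported, and the start pose shows the same. The fingers therefore passed over the tab. I'll go back and come down 30 mm lower.

>>> {"api": "jog_arm", "payload": {
  "motion": [
    {"x": 1.8,"y": 4.0,"z": 0,"ax": 0,"ay": 0,"az": 0},
    {"x": 0,"y": 0,"z": 0,"ax": 0,"ay": 0,"az": -6.8},
    {"x": 0,"y": 0,"z": 0,"ax": 0,"ay": 0,"az": -6.8},
    {"x": 0,"y": 0,"z": 0,"ax": 0,"ay": 0,"az": -6.8},
    {"x": 0,"y": 0,"z": 0,"ax": 0,"ay": 0,"az": -6.8}
  ]
}}

```text
time_s: 4.75
tool_pos: [0.5973, -0.0295, 0.0893]
tool_rot: [-180.0, -0.0, 148.5]
force: [-0.4, -0.4, 0.3]
grip_width: 0.0006
grasp_force: 0.0
```

>>> {"api": "jog_arm", "payload": {
  "motion": [
    {"x": 0,"y": 0,"z": 1.1,"ax": 0,"ay": 0,"az": 0},
    {"x": 0,"y": 0,"z": 1,"ax": 0,"ay": 0,"az": 0},
    {"x": 0,"y": 0,"z": 1,"ax": 0,"ay": 0,"az": 0},
    {"x": 0,"y": -0.2,"z": 0,"ax": 0,"ay": 0,"az": 0},
    {"x": 0,"y": -0.2,"z": 0,"ax": 0,"ay": 0,"az": 0}
  ]
}}

```text
time_s: 5.25
tool_pos: [0.5946, -0.0332, 0.0577]
tool_rot: [-180.0, -0.0, 148.1]
force: [-0.9, 0.1, 0.5]
grip_width: 0.0005
grasp_force: 0.0
```

>>> {"api": "jog_arm", "payload": {
  "motion": [
    {"x": 0,"y": -0.2,"z": 0,"ax": 0,"ay": 0,"az": 0},
    {"x": 0,"y": -0.2,"z": 0,"ax": 0,"ay": 0,"az": 0},
    {"x": 0,"y": -0.2,"z": 0,"ax": 0,"ay": 0,"az": 0},
    {"x": 0,"y": -0.1,"z": 0,"ax": 0,"ay": 0,"az": 0},
    {"x": 0,"y": -0.1,"z": 0,"ax": 0,"ay": 0,"az": 0}
  ]
}}

```text
time_s: 5.75
tool_pos: [0.591, -0.0399, 0.0586]
tool_rot: [180.0, 0.0, 148.1]
force: [0.2, 0.1, 0.8]
grip_width: 0.0006
grasp_force: 0.0
```

>>> {"api": "jog_arm", "payload": {
  "motion": [
    {"x": 0,"y": -0.3,"z": 0,"ax": 0,"ay": 0,"az": 0},
    {"x": -0.1,"y": -0.34,"z": 0,"ax": 0,"ay": 0,"az": 3},
    {"x": -0.1,"y": -0.34,"z": 0,"ax": 0,"ay": 0,"az": 3},
    {"x": -0.1,"y": -0.34,"z": 0,"ax": 0,"ay": 0,"az": 3},
    {"x": -0.1,"y": -0.34,"z": 0,"ax": 0,"ay": 0,"az": 3}
  ]
}}

```text
time_s: 6.25
tool_pos: [0.5856, -0.0542, 0.0585]
tool_rot: [179.8, 0.0, 136.1]
force: [2.4, 1.5, -1.9]
grip_width: 0.0005
grasp_force: 1.8
```

```bash
sed -i 's/-31.4)+np.pi\/2/-31.4)+np.pi\/2+0.4/' h.py; python3 -c "
from h import *
look('a2')"
```

```text
t 6.3 needle 6.26 11 F [-0.1  1.3 -0.6] [ 0.585  -0.0551  0.0585] yaw 135.9
```

>>> {"api": "jog_arm", "payload": {
  "motion": [
    {"x": -0.1,"y": -0.34,"z": 0,"ax": 0,"ay": 0,"az": 3},
    {"x": -0.1,"y": -0.34,"z": 0,"ax": 0,"ay": 0,"az": 3},
    {"x": -0.1,"y": -0.34,"z": 0,"ax": 0,"ay": 0,"az": 3},
    {"x": -0.1,"y": -0.34,"z": 0,"ax": 0,"ay": 0,"az": 3},
    {"x": -0.1,"y": -0.34,"z": 0,"ax": 0,"ay": 0,"az": 3}
  ]
}}

```text
time_s: 6.8
tool_pos: [0.576, -0.0697, 0.0585]
tool_rot: [179.9, 0.1, 121.1]
force: [3.8, 1.3, -2.8]
grip_width: 0.0004
grasp_force: 1.8
```

>>> {"api": "jog_arm", "payload": {
  "motion": [
    {"x": -0.1,"y": -0.34,"z": 0,"ax": 0,"ay": 0,"az": 3},
    {"x": -0.1,"y": -0.34,"z": 0,"ax": 0,"ay": 0,"az": 3},
    {"x": -0.1,"y": -0.34,"z": 0,"ax": 0,"ay": 0,"az": 3},
    {"x": -0.1,"y": -0.34,"z": 0,"ax": 0,"ay": 0,"az": 3},
    {"x": -0.1,"y": -0.34,"z": 0,"ax": 0,"ay": 0,"az": 3}
  ]
}}

```text
time_s: 7.3
tool_pos: [0.5628, -0.0821, 0.0585]
tool_rot: [179.8, 0.1, 106.1]
force: [3.4, 0.6, -3.3]
grip_width: 0.0005
grasp_force: 1.8
```

```bash
python3 -c "
from h import *
look('a3')"
```

```text
t 7.35 needle 6.23 12 F [ 1.1  0.9 -0.8] [ 0.5618 -0.0826  0.0585] yaw 106.0
```

>>> {"api": "jog_arm", "payload": {
  "motion": [
    {"x": -0.1,"y": -0.34,"z": 0,"ax": 0,"ay": 0,"az": 3},
    {"x": -0.1,"y": -0.34,"z": 0,"ax": 0,"ay": 0,"az": 3},
    {"x": -0.1,"y": -0.34,"z": 0,"ax": 0,"ay": 0,"az": 3},
    {"x": -0.1,"y": -0.34,"z": 0,"ax": 0,"ay": 0,"az": 3},
    {"x": -0.1,"y": -0.34,"z": 0,"ax": 0,"ay": 0,"az": 3}
  ]
}}

```text
time_s: 7.85
tool_pos: [0.5469, -0.0905, 0.0586]
tool_rot: [179.8, 0.1, 91.1]
force: [4.7, 0.3, -2.2]
grip_width: 0.0001
grasp_force: 1.8
```

```bash
python3 -c "
from h import *
look('a4')"
```

```text
t 7.9 needle 6.2 13 F [ 0.4  0.5 -0.2] [ 0.5458 -0.0907  0.0585] yaw 91.0
```

>>> {"api": "jog_arm", "payload": {
  "motion": [
    {"x": -0.1,"y": -0.34,"z": 0,"ax": 0,"ay": 0,"az": 3},
    {"x": -0.1,"y": -0.34,"z": 0,"ax": 0,"ay": 0,"az": 3},
    {"x": -0.1,"y": -0.34,"z": 0,"ax": 0,"ay": 0,"az": 3},
    {"x": -0.1,"y": -0.34,"z": 0,"ax": 0,"ay": 0,"az": 3},
    {"x": -0.1,"y": -0.34,"z": 0,"ax": 0,"ay": 0,"az": 3}
  ]
}}

```text
time_s: 8.4
tool_pos: [0.5337, -0.0945, 0.059]
tool_rot: [179.3, 0.0, 76.2]
force: [14.9, -2.9, -12.6]
grip_width: 0.0008
grasp_force: 7.2
```

```bash
python3 -c "
from h import *
look('a5')"
```

```text
t 8.45 needle 2.24 10 F [ 7.9 -1.5 -7.6] [ 0.5324 -0.0946  0.0589] yaw 76.1
```

The needle is at 2.24 rad and the force is climbing, so this is the high spot's flank. I'll creep from here.

>>> {"api": "jog_arm", "payload": {
  "motion": [
    {"x": -0.03,"y": -0.11,"z": 0,"ax": 0,"ay": 0,"az": 1},
    {"x": -0.03,"y": -0.11,"z": 0,"ax": 0,"ay": 0,"az": 1},
    {"x": -0.03,"y": -0.11,"z": 0,"ax": 0,"ay": 0,"az": 1},
    {"x": -0.03,"y": -0.11,"z": 0,"ax": 0,"ay": 0,"az": 1},
    {"x": 0,"y": 0,"z": 0,"ax": 0,"ay": 0,"az": 0}
  ]
}}

```text
time_s: 8.95
tool_pos: [0.5281, -0.095, 0.0591]
tool_rot: [179.5, 0.0, 72.3]
force: [11.1, -3.0, -8.1]
grip_width: 0.0007
grasp_force: 5.3
```

```bash
python3 -c "
from h import *
look('a6')"
```

```text
t 9.0 needle 3.03 11 F [10.9 -2.5 -7.4] [ 0.5279 -0.095   0.0591] yaw 72.3
```

>>> {"api": "jog_arm", "payload": {
  "motion": [
    {"x": -0.03,"y": -0.11,"z": 0,"ax": 0,"ay": 0,"az": 1},
    {"x": -0.03,"y": -0.11,"z": 0,"ax": 0,"ay": 0,"az": 1},
    {"x": 0,"y": 0,"z": 0,"ax": 0,"ay": 0,"az": 0},
    {"x": 0,"y": 0,"z": 0,"ax": 0,"ay": 0,"az": 0},
    {"x": 0,"y": 0,"z": 0,"ax": 0,"ay": 0,"az": 0}
  ]
}}

```text
time_s: 9.5
tool_pos: [0.5252, -0.095, 0.0592]
tool_rot: [179.5, 0.0, 70.3]
force: [8.4, -3.7, -6.6]
grip_width: 0.0003
grasp_force: 4.6
```

```bash
python3 -c "
from h import *
look('a7')"
```

```text
t 9.55 needle 3.22 13 F [ 9.  -3.1 -6.4] [ 0.5252 -0.095   0.0592] yaw 70.3
```

View pics/a7.png

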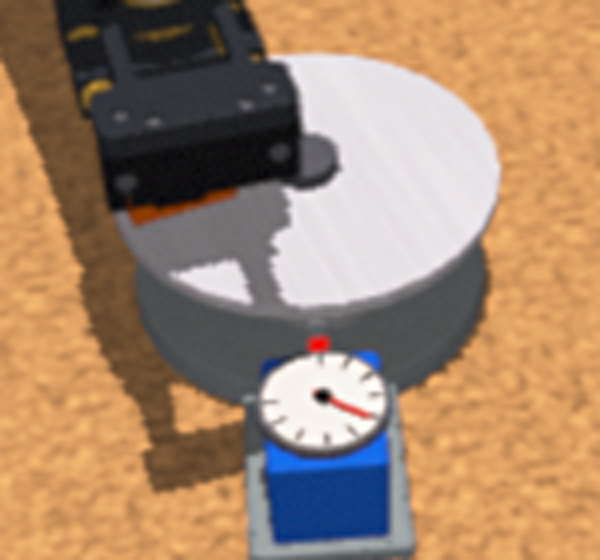

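The crop shows the needle pointing from the pivot (322,396) to (372,415), just short of right. I'll recompute its angle with the better pivot.

Run:
```python
from h import *
f=lambda c: plane("scene",(220+(c[0]+.5)/4-.5,190+(c[1]+.5)/4-.5),.07)[:2]
def needle(fn):
    im=cv2.imread(fn)[:,:,::-1].copy(); hs=cv2.cvtColor(im,cv2.COLOR_RGB2HSV)
    m=cv2.inRange(hs,(0,110,90),(10,255,255))|cv2.inRange(hs,(170,110,90),(180,255,255)); m[:355]=0; m[450:]=0; m[:,:262]=0; m[:,388:]=0
    v,u=np.nonzero(m); d=np.array([f(q)-f((322,396)) for q in zip(u,v)]); a=np.angle(np.sum(d[:,0]+1j*d[:,1])); return a,len(u)
z=needle("pics/a1.png")[0]
for i in range(1,8):
    a,n=needle(f"pics/a{i}.png"); print(i,round((a-z+1)%(2*np.pi)-1,2),n)
```

```text
1 0.0 235
2 0.0 234
3 -0.0 240
4 -0.04 277
5 2.01 219Traceback (most recent call last):
  File "<stdin>", line 9, in <module>
  File "<stdin>", line 6, in needle
  File "<stdin>", line 2, in <lambda>
  File "h.py", line 4, in plane
    p=P or env.camera_params(n); E=p["extrinsics"]; R=E[:3,:3]; c=-R.T@E[:3,3]
           ~~~~~~~~~~~~~~~~~^^^
ValueError: time passes only in moves, steps and waits
```

```bash
python3 - <<'E'
s=open('h.py').read()
i=s.index("def look"); s=s[:i]+'''SC=env.camera_params("scene")
def fc(c): return plane("scene",(220+(c[0]+.5)/4-.5,190+(c[1]+.5)/4-.5),.07,SC)[:2]
def needle(fn):
    im=cv2.imread(fn)[:,:,::-1].copy(); hs=cv2.cvtColor(im,cv2.COLOR_RGB2HSV)
    m=cv2.inRange(hs,(0,110,90),(10,255,255))|cv2.inRange(hs,(170,110,90),(180,255,255)); m[:355]=0; m[450:]=0; m[:,:262]=0; m[:,388:]=0
    v,u=np.nonzero(m); c=fc((322,396)); d=np.array([fc(q)-c for q in zip(u,v)]); return np.angle(np.sum(d[:,0]+1j*d[:,1]))
def look(name):
    im=env.read_camera("scene"); fn=f"pics/{name}.png"
    cv2.imwrite(fn,cv2.resize(im[190:330,220:370,::-1],None,fx=4,fy=4,interpolation=cv2.INTER_CUBIC))
    o=env.get_obs(); print("t",o["time_s"],"needle",round((needle(fn)-needle("pics/a1.png")+1)%(2*np.pi)-1,2),"F",o["force"].round(1),o["tool_pos"].round(4),"yaw",round(o["tool_rot"][2],1))
'''
open('h.py','w').write(s)
E
python3 -c "
from h import *
for i in (5,6,7): print(i,needle(f'pics/a{i}.png')-needle('pics/a1.png'))"
```

```text
5 2.0132035403390405
6 2.589103199228426
7 2.706389273623737
```

>>> {"api": "jog_arm", "payload": {
  "motion": [
    {"x": -0.03,"y": -0.11,"z": 0,"ax": 0,"ay": 0,"az": 1},
    {"x": -0.03,"y": -0.11,"z": 0,"ax": 0,"ay": 0,"az": 1},
    {"x": -0.03,"y": -0.11,"z": 0,"ax": 0,"ay": 0,"az": 1},
    {"x": 0,"y": 0,"z": 0,"ax": 0,"ay": 0,"az": 0},
    {"x": 0,"y": 0,"z": 0,"ax": 0,"ay": 0,"az": 0}
  ]
}}

```text
time_s: 10.05
tool_pos: [0.5203, -0.0948, 0.0591]
tool_rot: [179.7, 0.0, 67.3]
force: [4.9, -3.2, -3.4]
grip_width: 0.0008
grasp_force: 2.9
```

```bash
python3 -c "
from h import *
look('a8')"
```

```text
t 10.1 needle 2.68 F [ 5.7 -2.1 -3. ] [ 0.5203 -0.0948  0.059 ] yaw 67.3
```

The force has dropped to about 5 N and the needle is flat, so it is on the crest. I'll back off now.

>>> {"api": "jog_arm", "payload": {
  "motion": [
    {"x": 0,"y": 0.2,"z": 0,"ax": 0,"ay": 0,"az": 0},
    {"x": 0,"y": 0.5,"z": 0,"ax": 0,"ay": 0,"az": 0},
    {"x": 0,"y": 1,"z": 0,"ax": 0,"ay": 0,"az": 0},
    {"x": 0,"y": 0,"z": -4,"ax": 0,"ay": 0,"az": 0},
    {"x": 0,"y": 0,"z": -4.5,"ax": 0,"ay": 0,"az": 0}
  ]
}}

```text
time_s: 10.6
tool_pos: [0.5325, -0.0999, 0.1426]
tool_rot: [-179.7, 0.2, 67.2]
force: [0.7, 0.0, 0.6]
grip_width: 0.0001
grasp_force: 0.0
```

Run:
```python
from h import *
look('a9')
o=env.get_obs();P=env.camera_params("wrist");im=env.read_camera("wrist");cv2.imwrite("pics/w9.png",im[:,:,::-1])
for c in blobs(im,(22,140,60),(33,255,255),(0,0,640,480),40)[:4]: print(cv2.boundingRect(c),plane("wrist",cen(c),.02,P)[:2])
```

```text
t 10.65 needle 2.68 F [ 3.3 -1.8  5.1] [ 0.538  -0.1009  0.1514] yaw 67.1
(214, 417, 49, 19) [ 0.37911219 -0.27243823]
(370, 412, 21, 22) [ 0.50661814 -0.32781245]
(300, 417, 22, 12) [ 0.44507432 -0.2968077 ]
(275, 417, 28, 19) [ 0.41983661 -0.29321623]
```

View pics/w9.png

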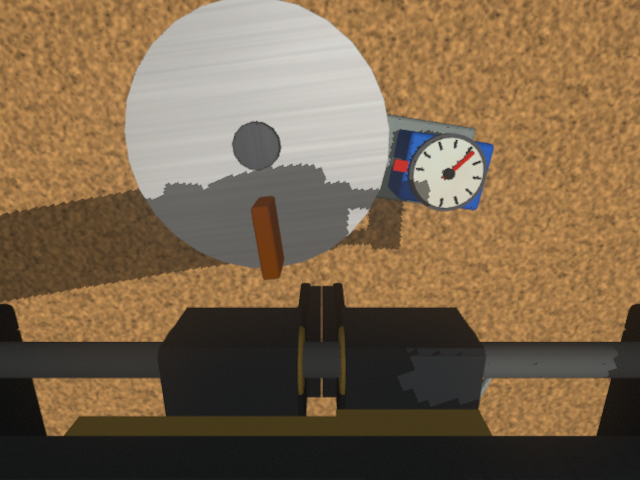

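The wrist view shows the tab at (268,238) clear of the fingers, the rotor at rest and the needle steady near its peak. I'll go to the marker now.

>>> {"api": "jog_arm", "payload": {
  "motion": [
    {"x": -4.2,"y": -0.25,"z": 0,"ax": 0,"ay": 0,"az": 0},
    {"x": -4.2,"y": -0.25,"z": 0,"ax": 0,"ay": 0,"az": 0},
    {"x": -4.2,"y": -0.25,"z": 0,"ax": 0,"ay": 0,"az": 0},
    {"x": -4.2,"y": -0.25,"z": 0,"ax": 0,"ay": 0,"az": 0},
    {"x": -4.2,"y": -0.25,"z": 0,"ax": 0,"ay": 0,"az": 0}
  ],
  "claw": 0.2
}}

```text
time_s: 11.2
tool_pos: [0.4399, -0.2897, 0.1431]
tool_rot: [-180.0, -0.0, 67.2]
force: [0.7, -1.7, -0.4]
grip_width: 0.0324
grasp_force: 0.0
```

>>> {"api": "jog_arm", "payload": {
  "motion": [
    {"x": 0,"y": 0,"z": 1,"ax": 0,"ay": 0,"az": 0},
    {"x": 0,"y": 0,"z": 1,"ax": 0,"ay": 0,"az": 0},
    {"x": 0,"y": 0,"z": 1,"ax": 0,"ay": 0,"az": 0},
    {"x": 0,"y": 0,"z": 1,"ax": 0,"ay": 0,"az": 0},
    {"x": 0,"y": 0,"z": 0,"ax": 0,"ay": 0,"az": 0}
  ]
}}

```text
time_s: 11.7
tool_pos: [0.4402, -0.2866, 0.1014]
tool_rot: [-179.8, 0.0, 67.3]
force: [0.7, -0.3, -0.5]
grip_width: 0.0522
grasp_force: 0.0
```

Run:
```python
from h import *
look('a10')
o=env.get_obs();P=env.camera_params("wrist");im=env.read_camera("wrist");cv2.imwrite("pics/w10.png",im[:,:,::-1])
for c in blobs(im,(22,140,60),(33,255,255),(0,0,640,410),60)[:3]: 
    (u,v),r=cv2.minEnclosingCircle(c);print(cv2.boundingRect(c),(u,v),r,plane("wrist",cen(c),.02,P)[:2],plane("wrist",(u,v),.022,P)[:2])
print(o["tool_pos"],o["tool_rot"],"driver",plane("scene",(112,370),.015,SC)[:2],plane("scene",(190,381),.005,SC)[:2])
# dial / hub in earlier wrist view w9 not re-used
```

```text
t 11.75 needle 2.68 F [ 0.3  0.2 -0. ] [ 0.4406 -0.2872  0.1023] yaw 67.3
(312, 129, 38, 40) (330.16314697265625, 148.32106018066406) 19.764585494995117 [ 0.46982167 -0.23477484] [ 0.46947893 -0.23428638]
[ 0.44060673 -0.28719535  0.10229577] [-1.79879968e+02  1.49193644e-02  6.72520535e+01] driver [ 0.5624608  -0.39338615] [ 0.64384498 -0.30527521]
```

View pics/w10.png

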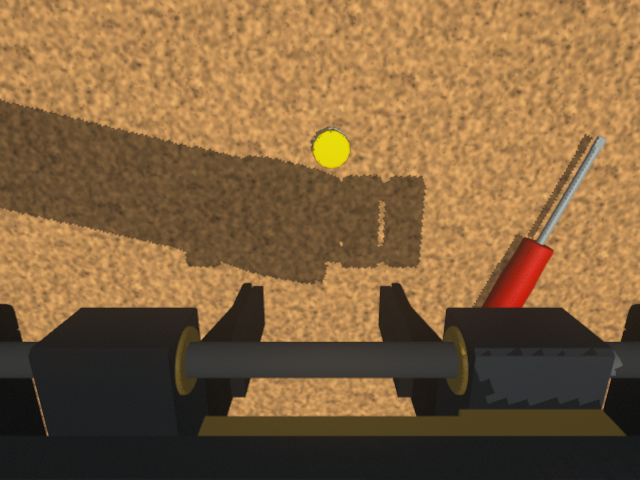

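The wrist view shows the marker top at (331,148), between the finger lines at 255 and 390, with the screwdriver well clear to the right.

>>> {"api": "jog_arm", "payload": {
  "motion": [
    {"x": 3,"y": 0.3,"z": 0,"ax": 0,"ay": 0,"az": 0},
    {"x": 3,"y": 0.3,"z": 0,"ax": 0,"ay": 0,"az": 0},
    {"x": 0,"y": 0,"z": 2,"ax": 0,"ay": 0,"az": 0},
    {"x": 0,"y": 0,"z": 2,"ax": 0,"ay": 0,"az": 0},
    {"x": 0,"y": 0,"z": 2,"ax": 0,"ay": 0,"az": 0}
  ]
}}

```text
time_s: 12.3
tool_pos: [0.4708, -0.2349, 0.0434]
tool_rot: [179.9, -0.0, 67.3]
force: [-0.3, -0.6, 0.1]
grip_width: 0.0526
grasp_force: 0.0
```

>>> {"api": "jog_arm", "payload": {
  "motion": [
    {"x": 0,"y": 0,"z": 2,"ax": 0,"ay": 0,"az": 0},
    {"x": 0,"y": 0,"z": 1.5,"ax": 0,"ay": 0,"az": 0},
    {"x": 0,"y": 0,"z": 1,"ax": 0,"ay": 0,"az": 0},
    {"x": 0,"y": 0,"z": 0.5,"ax": 0,"ay": 0,"az": 0},
    {"x": 0,"y": 0,"z": 0,"ax": 0,"ay": 0,"az": 0}
  ]
}}

```text
time_s: 12.8
tool_pos: [0.4695, -0.2355, -0.0068]
tool_rot: [-180.0, 0.0, 67.1]
force: [-0.3, 0.5, -0.7]
grip_width: 0.052
grasp_force: 0.0
```

Run:
```python
from h import *
im=env.read_camera("side");cv2.imwrite("pics/s11.png",cv2.resize(im[110:240,310:440,::-1],None,fx=4,fy=4,interpolation=cv2.INTER_CUBIC))
o=env.get_obs();print(o["tool_pos"],o["force"])
```

```text
[ 0.46992164 -0.23566623 -0.00631886] [ 0.70994833 -0.61331596  0.95558858]
```

View pics/s11.png

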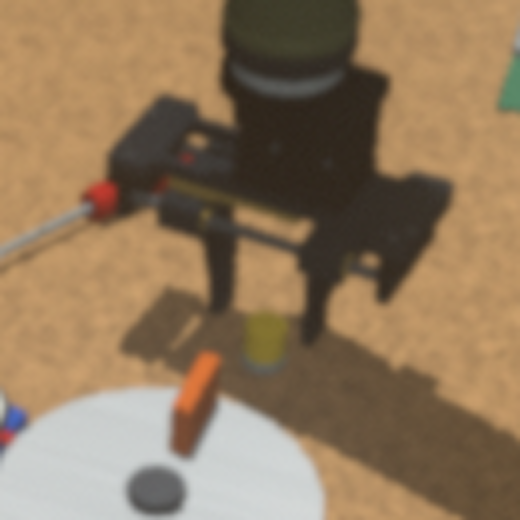

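The tips straddle the marker evenly, at (218,308) and (312,338) with the marker at (266,322). They are level with its top, so the 31 mm offset holds. I'll lower 1.8 cm and grip.

>>> {"api": "jog_arm", "payload": {
  "motion": [
    {"x": 0,"y": 0,"z": 0.6,"ax": 0,"ay": 0,"az": 0},
    {"x": 0,"y": 0,"z": 0.5,"ax": 0,"ay": 0,"az": 0},
    {"x": 0,"y": 0,"z": 0.4,"ax": 0,"ay": 0,"az": 0},
    {"x": 0,"y": 0,"z": 0.3,"ax": 0,"ay": 0,"az": 0},
    {"x": 0,"y": 0,"z": 0,"ax": 0,"ay": 0,"az": 0}
  ]
}}

```text
time_s: 13.35
tool_pos: [0.4692, -0.2353, -0.0251]
tool_rot: [-180.0, 0.0, 67.1]
force: [-0.5, 0.1, -0.1]
grip_width: 0.0519
grasp_force: 0.0
```

>>> {"api": "jog_arm", "payload": {
  "motion": [
    {"x": 0,"y": 0,"z": 0,"ax": 0,"ay": 0,"az": 0},
    {"x": 0,"y": 0,"z": 0,"ax": 0,"ay": 0,"az": 0},
    {"x": 0,"y": 0,"z": 0,"ax": 0,"ay": 0,"az": 0},
    {"x": 0,"y": 0,"z": 0,"ax": 0,"ay": 0,"az": 0},
    {"x": 0,"y": 0,"z": 0,"ax": 0,"ay": 0,"az": 0}
  ],
  "claw": -1,
  "squeeze": 10
}}

```text
time_s: 13.85
tool_pos: [0.4697, -0.2354, -0.0245]
tool_rot: [180.0, -0.0, 67.2]
force: [-1.1, 0.5, 0.2]
grip_width: 0.0256
grasp_force: 10.0
```

>>> {"api": "jog_arm", "payload": {
  "motion": [
    {"x": 0,"y": 0,"z": -1,"ax": 0,"ay": 0,"az": 0},
    {"x": 0,"y": 0,"z": -3,"ax": 0,"ay": 0,"az": 0},
    {"x": 0,"y": 0,"z": -4,"ax": 0,"ay": 0,"az": 0},
    {"x": 0,"y": 0,"z": -4,"ax": 0,"ay": 0,"az": 0},
    {"x": 0,"y": 0,"z": -3,"ax": 0,"ay": 0,"az": 0}
  ]
}}

```text
time_s: 14.35
tool_pos: [0.4701, -0.2362, 0.1284]
tool_rot: [179.8, -0.0, 67.1]
force: [0.4, -0.0, -0.8]
grip_width: 0.0254
grasp_force: 10.0
```

>>> {"api": "jog_arm", "payload": {
  "motion": [
    {"x": 2,"y": 0.7,"z": 0,"ax": 0,"ay": 0,"az": 0},
    {"x": 3,"y": 1,"z": 0,"ax": 0,"ay": 0,"az": 0},
    {"x": 3,"y": 1,"z": 0,"ax": 0,"ay": 0,"az": 0},
    {"x": 2.2,"y": 1,"z": 0,"ax": 0,"ay": 0,"az": 0},
    {"x": 0,"y": 0,"z": 0,"ax": 0,"ay": 0,"az": 0}
  ]
}}

```text
time_s: 14.85
tool_pos: [0.5457, -0.1508, 0.1245]
tool_rot: [-180.0, -0.0, 67.5]
force: [0.1, 0.0, -0.8]
grip_width: 0.0254
grasp_force: 10.0
```

Run:
```python
from h import *
look('a12')
o=env.get_obs();P=env.camera_params("wrist");im=env.read_camera("wrist");cv2.imwrite("pics/w12.png",im[:,:,::-1])
hs=cv2.cvtColor(im,cv2.COLOR_RGB2HSV)
print(o["tool_pos"],o["tool_rot"],o["grip_width"],o["grasp_force"])
f=lambda uv,z: plane("wrist",uv,z,P)[:2].round(4)
for nm,lo,hi,z,a in (("blue",(105,150,50),(125,255,255),.065,100),("red",(0,150,100),(4,255,255),.068,10),("orange",(6,150,60),(16,255,255),.1,150),("white",(20,0,180),(60,60,255),.07,150)):
    for c in blobs(im,lo,hi,(0,0,640,300),a)[:3]: print(nm,cv2.boundingRect(c),cv2.contourArea(c),f(cen(c),z))
m=cv2.inRange(hs,(0,0,40),(180,45,255)); m[300:]=0
c=max(cv2.findContours(m,0,1)[0],key=cv2.contourArea); h=cv2.convexHull(c)[:,0,:]; print("grey",cv2.boundingRect(c))
k=[c for c in blobs(im,(0,0,20),(180,80,75),(0,0,640,290),200)[:4]]
for c in k: print("dark",cv2.boundingRect(c),f(cen(c),.085))
```

```text
t 14.9 needle 2.68 F [-0.5 -0.5 -0.7] [ 0.544  -0.1534  0.1245] yaw 67.4
[ 0.54399491 -0.15336606  0.12450687] [-1.79923692e+02  4.42292863e-02  6.73815219e+01] 0.025906570906239847 9.999950677156448
blue (373, 56, 39, 43) 597.0 [ 0.6227 -0.0695]
blue (372, 100, 23, 41) 363.5 [ 0.6076 -0.0979]
blue (464, 69, 18, 36) 213.5 [ 0.6698 -0.0947]
red (365, 89, 17, 15) 182.0 [ 0.6091 -0.0797]
red (434, 77, 25, 24) 109.0 [ 0.6515 -0.0927]
orange (190, 130, 48, 93) 2278.0 [ 0.5053 -0.0859]
white (49, 0, 309, 186) 47031.5 [ 0.5188 -0.0325]
white (389, 61, 81, 86) 5027.0 [ 0.6385 -0.0963]
grey (48, 0, 425, 216)
```

>>> {"api": "jog_arm", "payload": {
  "motion": [
    {"x": 2,"y": 0.1,"z": 0,"ax": 0,"ay": 0,"az": 0},
    {"x": 3,"y": 0,"z": 0,"ax": 0,"ay": 0,"az": 0},
    {"x": 3,"y": 0,"z": 0,"ax": 0,"ay": 0,"az": 0},
    {"x": 1.8,"y": 0,"z": 0,"ax": 0,"ay": 0,"az": 0},
    {"x": 0,"y": 0,"z": 0,"ax": 0,"ay": 0,"az": 0}
  ]
}}

```text
time_s: 15.45
tool_pos: [0.5826, -0.0634, 0.125]
tool_rot: [-180.0, -0.0, 67.4]
force: [0.0, 0.5, -0.0]
grip_width: 0.0253
grasp_force: 10.0
```

>>> {"api": "jog_arm", "payload": {
  "motion": [
    {"x": 0,"y": 0,"z": 1.5,"ax": 0,"ay": 0,"az": 0},
    {"x": 0,"y": 0,"z": 2,"ax": 0,"ay": 0,"az": 0},
    {"x": 0,"y": 0,"z": 1.5,"ax": 0,"ay": 0,"az": 0},
    {"x": 0,"y": 0,"z": 1,"ax": 0,"ay": 0,"az": 0},
    {"x": 0,"y": 0,"z": 0.4,"ax": 0,"ay": 0,"az": 0}
  ]
}}

```text
time_s: 15.95
tool_pos: [0.581, -0.067, 0.0598]
tool_rot: [-179.9, 0.1, 67.1]
force: [-0.8, -0.8, 0.1]
grip_width: 0.0254
grasp_force: 10.0
```

Run:
```python
from h import *
look('a13')
im=env.read_camera("side"); S=env.camera_params("side")
for c in blobs(im,(20,130,50),(34,255,255),(270,190,400,270),8)[:3]: print(cv2.boundingRect(c),plane("side",cen(c),.097,S)[:2])
```

```text
t 16.0 needle 2.68 F [-0.   0.5 -1. ] [ 0.5812 -0.0667  0.06  ] yaw 67.1
(317, 203, 11, 15) [ 0.58429214 -0.07473916]
```

>>> {"api": "jog_arm", "payload": {
  "motion": [
    {"x": 0.3,"y": 0,"z": 0.3,"ax": 0,"ay": 0,"az": 0},
    {"x": 0,"y": 0,"z": 0.2,"ax": 0,"ay": 0,"az": 0},
    {"x": 0,"y": 0,"z": 0.2,"ax": 0,"ay": 0,"az": 0},
    {"x": 0,"y": 0,"z": 0.1,"ax": 0,"ay": 0,"az": 0},
    {"x": 0,"y": 0,"z": 0,"ax": 0,"ay": 0,"az": 0}
  ]
}}

```text
time_s: 16.55
tool_pos: [0.5834, -0.0631, 0.0533]
tool_rot: [-180.0, -0.0, 67.2]
force: [-0.3, -0.6, -0.8]
grip_width: 0.0252
grasp_force: 10.0
```

>>> {"api": "jog_arm", "payload": {
  "motion": [
    {"x": 0,"y": 0,"z": 0.1,"ax": 0,"ay": 0,"az": 0},
    {"x": 0,"y": 0,"z": 0.1,"ax": 0,"ay": 0,"az": 0},
    {"x": 0,"y": 0,"z": 0,"ax": 0,"ay": 0,"az": 0},
    {"x": 0,"y": 0,"z": 0,"ax": 0,"ay": 0,"az": 0},
    {"x": 0,"y": 0,"z": 0,"ax": 0,"ay": 0,"az": 0}
  ]
}}

```text
time_s: 17.05
tool_pos: [0.5835, -0.0632, 0.0514]
tool_rot: [180.0, -0.0, 67.1]
force: [0.5, -0.6, -0.8]
grip_width: 0.0254
grasp_force: 10.0
```

>>> {"api": "jog_arm", "payload": {
  "motion": [
    {"x": 0,"y": 0,"z": 0.1,"ax": 0,"ay": 0,"az": 0},
    {"x": 0,"y": 0,"z": 0,"ax": 0,"ay": 0,"az": 0},
    {"x": 0,"y": 0,"z": 0.05,"ax": 0,"ay": 0,"az": 0},
    {"x": 0,"y": 0,"z": 0,"ax": 0,"ay": 0,"az": 0},
    {"x": 0,"y": 0,"z": 0,"ax": 0,"ay": 0,"az": 0}
  ]
}}

```text
time_s: 17.55
tool_pos: [0.5836, -0.0631, 0.0504]
tool_rot: [180.0, -0.0, 67.1]
force: [-1.9, 0.3, 5.4]
grip_width: 0.0256
grasp_force: 10.0
```

Contact is felt at 5 N. I'll release and lift straight up.

>>> {"api": "jog_arm", "payload": {
  "motion": [
    {"x": 0,"y": 0,"z": 0,"ax": 0,"ay": 0,"az": 0},
    {"x": 0,"y": 0,"z": 0,"ax": 0,"ay": 0,"az": 0},
    {"x": 0,"y": 0,"z": 0,"ax": 0,"ay": 0,"az": 0},
    {"x": 0,"y": 0,"z": 0,"ax": 0,"ay": 0,"az": 0},
    {"x": 0,"y": 0,"z": 0,"ax": 0,"ay": 0,"az": 0}
  ],
  "claw": 0.1
}}

```text
time_s: 18.05
tool_pos: [0.5834, -0.0631, 0.0497]
tool_rot: [-180.0, 0.0, 67.1]
force: [-0.4, 0.3, 0.3]
grip_width: 0.047
grasp_force: 0.0
```

>>> {"api": "jog_arm", "payload": {
  "motion": [
    {"x": 0,"y": 0,"z": -0.5,"ax": 0,"ay": 0,"az": 0},
    {"x": 0,"y": 0,"z": -1.5,"ax": 0,"ay": 0,"az": 0},
    {"x": 0,"y": 0,"z": -2.5,"ax": 0,"ay": 0,"az": 0},
    {"x": 0,"y": 0,"z": -2.5,"ax": 0,"ay": 0,"az": 0},
    {"x": 0,"y": 0,"z": -2.5,"ax": 0,"ay": 0,"az": 0}
  ]
}}

```text
time_s: 18.55
tool_pos: [0.5837, -0.0634, 0.1472]
tool_rot: [179.9, -0.0, 67.1]
force: [0.5, -0.0, 1.0]
grip_width: 0.0479
grasp_force: 0.0
```

>>> {"api": "jog_arm", "payload": {
  "motion": [
    {"x": -3,"y": 0,"z": 0,"ax": 0,"ay": 0,"az": 0},
    {"x": -3,"y": 0,"z": 0,"ax": 0,"ay": 0,"az": 0},
    {"x": -3,"y": 0,"z": 0,"ax": 0,"ay": 0,"az": 0},
    {"x": 0,"y": 0,"z": 0,"ax": 0,"ay": 0,"az": 0},
    {"x": 0,"y": 0,"z": 0,"ax": 0,"ay": 0,"az": 0}
  ]
}}

```text
time_s: 19.05
tool_pos: [0.5487, -0.1468, 0.1462]
tool_rot: [179.9, -0.1, 67.0]
force: [-0.6, 0.6, -0.1]
grip_width: 0.048
grasp_force: 0.0
```

Run:
```python
from h import *
look('a14')
P=env.camera_params("wrist");im=env.read_camera("wrist");f=lambda uv,z: plane("wrist",uv,z,P)[:2].round(4)
for c in blobs(im,(22,140,60),(33,255,255),(0,0,640,410),60)[:2]: 
    (u,v),r=cv2.minEnclosingCircle(c);print("mk",cv2.boundingRect(c),r,f((u,v),.105))
for c in blobs(im,(20,0,180),(60,60,255),(0,0,640,300),150)[:3]: print("white",cv2.boundingRect(c),f(cen(c),.07))
cv2.imwrite("pics/w14.png",im[:,:,::-1]); print(env.get_obs()["grip_width"])
```

```text
t 19.1 needle 2.68 F [-0.1  0.   0.2] [ 0.5491 -0.1454  0.1458] yaw 67.2
mk (299, 78, 44, 46) 22.868999481201172 [ 0.5839 -0.0621]
white (70, 0, 281, 186) [ 0.5229 -0.0242]
white (380, 81, 74, 77) [ 0.6387 -0.0964]
0.04806939425912436
```

```bash
python3 -c "
from cell import env
print(env.sign_off())"
```

```text
the job is handed in; nothing more can be done
None
```

The job is handed in: the rotor rests on its high spot with the needle steady near its peak, and the marker stands upright on the cover about 1 mm from the mark by my measurement; the bystanders were not approached, but no verdict came back.

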